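Set up the pour-over: lid off, filter cone seated in the carafe

TASK

Get the white pour-over carafe ready for brewing: lift its wooden lid out by the knob and set it down, knob up, in the middle of the empty slate coaster; then lower the larger of the two steel filter cones into the carafe's funnel mouth and let it settle fully home, centred and upright. Set both down rather than dropping them, and leave the carafe, the smaller filter and the other things standing where they are.

Things in the scene. Friction and masses are not known exactly. Their poses are not given: they have to be found in the camera images.
- carafe_mouth (a point): Centre of the carafe's funnel mouth, at rim level, 146 mm above its underside; z up its axis. Loose white ceramic carafe (0.75 kg), wooden collar round the neck, body 114 mm and rim 104 mm across outside. The mouth inside is a cone 30 degrees off its axis: 95 mm across at the rim, 40 mm across 48 mm lower, open below.
- lid_knob (a point): Centre of the cylindrical knob (28 mm across, 32 tall, on an 18 mm stem 12 tall) of the wooden lid (0.12 kg), a solid tapered plug 52 mm across its flat underside and 91 across its flat top face 37 mm higher. Knob centre: 65 mm above the underside, 28 above the top face; at the start 27 mm above the carafe's rim, the lid sitting loose in the mouth. z up its axis.
- coaster_top (a point): Centre of the top face of the empty slate coaster, 98 mm square, 8 mm thick, fixed to the worktop. (Knob centre is 65 mm above this when the lid stands on it.)
- filter_large_grip (a point): Centre of the black grip bar (44 mm long on its y, 12 thick on x, 16 high), on a bail over the LARGER steel filter cone (loose, 0.16 kg), 96 mm above its flat foot. Hollow cone, 36 mm across the foot, 105 across the rim (108 with its bead) 60 mm higher, 30 degrees off its axis like the mouth. Fully home, the grip is about 45 mm above the carafe's rim. z up its axis.
- filter_small_grip (a point): Centre of the grip on the SMALLER steel filter cone (loose), which is to be left alone: same form, 69 mm across at the rim, grip 36 mm long and 68 mm above its foot.
- jar_b: Another such spice jar, loose bystander.
- jar: Glass spice jar with black cap, loose bystander, 44 mm across, 96 mm tall; origin at its underside.
Not all that is in view belongs to the job. What is shaped like the part that bears carafe_mouth but green or red is not meant.

How it is judged:
By the outcome, as a careful person would: the job done as asked, in the order asked, and still so for the second after the job is handed in, with the robot touching nothing.
It also fails if it takes over 70 s, if anything falls off the work surface, if the arm or the gripper's body presses on something with over 40 N, if the wrist force passes 120 N, or if a joint passes its speed limit or range.

ROBOT

A 7-joint arm with a two-finger parallel gripper is mounted at the origin on a cart in front of the work surface, level with it; the furniture and walls round the work are solid. World frame = base frame: x ahead of the robot, y to its left, z up, the work surface at z = 0. Lengths are in m, angles in rad, forces in N, time in s.
With the tool pointing down it reaches from about 0.425 to 0.875 m from the base axis. Payload 4.7 kg.
Tool frame: the origin (TCP) lies at the very end of the fingers, on their centre line; the grasp point (between the pads) lies 19 mm behind it; z points along the fingers, y is the line along which they close (so a half turn about z gives the same grasp; the last joint's range is limited). The gripper opens to 87 mm and grips with 3 to 60 N. Pads are 19 mm wide; open, the fingers measure 117 mm over their backs; the gripper's body (75 mm by 190 mm) begins 51 mm behind the grasp point.
Start: joints at [-1.208, 0.321, -0.07, 1.45, 0.023, 1.371, -0.057], TCP at [0.222, 0.611, 0.223] pointing down, gripper open.
Joint ranges: [-2.86, 2.86], [-0.3, 2.09], [-1.38, 1.24], [0.06, 2.45], [-1.56, 4.7], [0.09, 2.05], [-2.69, 2.69]. Speed limits (rad/s): [2.57, 2.57, 3.14, 3.14, 3.14, 3.14, 3.14].

INTERFACE

Orientations are given as a rotation vector (axis times angle).
In Python, from bench import ctrl, vision gives the robot as it stands.
- The arm moves only by the tool jog_arm, never from a script. Its argument "increments" is a list of rows, each an object of numbers: "tx", "ty", "tz": the shift along the tool's x, y, z in mm; "wx", "wy", "wz": the turn, a rotation vector about the tool's x, y, z in rad; "gripper": the opening, from 0 (shut) to 1 (fully open). In form: [{"tx": .., "ty": .., "tz": .., "wx": .., "wy": .., "wz": .., "gripper": ..}, ...]. A call has exactly 5 rows; each row is the pose to reach, as a shift and turn from the pose commanded when the call began, along the tool's axes at that moment; what a row does not reach only later rows make up. A row lasts 1/12 s, in which the tool goes at most 41.7 mm and 7.16 degrees, less where a joint would pass 70% of its speed; a pose out of reach is approached as far as the arm can. A call with a gripper value outside its range is refused whole. The fingers move at their own pace and stop on an object; "grip_force" is the grip in N (left out, the last holds). Time passes only in rows, so rows that repeat a pose let the fingers close, or fill a call up. It gives the time, the measured TCP pose, the force, the opening and the grip force at its end, in the units of the state.
- ctrl.get_state(): the state, without advancing time (a new reading comes with each control period).
- vision.get_image(name): name is "side" or "top"; returns a dict with "color" (400x640x3 uint8, blue, green, red), "fx", "fy", "cx", "cy" (pixels), "extrinsics" (4x4, takes a point from world to camera coordinates). Camera axes: x right, y down, z forward; pixel columns grow to the right and rows downward; lengths in m; the calibration is good to about 2 mm. A picture is of the moment at which its call begins. There is no depth.
- ctrl.close_job(): hands the job in; it is judged then, once.
Trained networks look in the newest picture that a camera, given by its name, has taken for a name from the list of things; names that differ only in an ending like _2 or _b are one class to them, and where a whole thing is asked for, a point or a joint stands for the part that bears it (a point fixed in the world has none). Each returns a list of dicts, best first, with "conf" (0 to 1); they miss things now and then, are a little off and sometimes report something else, mostly with a low value. They report only what shows in the picture. A call takes as long as a camera call. They do not tell look-alikes from the thing itself.
- vision.spot_in(camera, thing): "bbox" ([left, top, right, bottom] in pixels, round what is visible of it).
The state is a dict: "time": time; "joint_positions": joint angles; "qd": joint speeds; "joint_torque": joint torques, N m; "position": TCP position; "tool_rot": TCP orientation; "ft_force": force on the tool from outside, world axes, zero at the start; "torque": the same for the moment, N m; "grip_width": opening from 0.0 (shut) to 1.0 (fully open); "grip_force": force on a finger pad.
Only numpy, scipy, OpenCV 4.12 (cv2) and the standard library are available. Lean on these libraries where they do the work, as an engineer would, in place of code of your own. Each camera call takes 0.05 s, during which the arm holds its last target. There are 200 camera calls.

## Working session

There is one attempt and no reset: what is moved stays moved. The work goes in short steps, Python scripts to look and compute and a tool call to move; the robot and the scene stay as the last step left them, time stands still between calls to the robot, and variables do not carry over. Pictures are saved under pics/ and viewed, at most 10 in all, crops included, and the job is handed in when it is done.

Besides the shell and the picture viewer there is one more tool, called by a JSON object that holds its "name" and its "arguments". jog_arm: Moves the arm, as the interface text tells. Its arguments: {"type":"object","properties":{"increments":{"type":"array"},"grip_force":{"type":"number"}},"required":["increments"]}

```bash
mkdir -p pics; cat > h.py <<'E'
import numpy as np, cv2
from bench import ctrl, vision
from scipy.spatial.transform import Rotation as R
def shot(n,f=None):
    d=vision.get_image(n)
    if f: cv2.imwrite('pics/'+f,d['color'])
    return d
def proj(d,P):
    P=np.atleast_2d(P); E=np.array(d['extrinsics']); c=P@E[:3,:3].T+E[:3,3]
    return np.c_[d['fx']*c[:,0]/c[:,2]+d['cx'], d['fy']*c[:,1]/c[:,2]+d['cy']]
def ray(d,u,v):
    E=np.array(d['extrinsics']); Rm=E[:3,:3]; o=-Rm.T@E[:3,3]
    return o, Rm.T@np.array([(u-d['cx'])/d['fx'],(v-d['cy'])/d['fy'],1])
def atz(d,u,v,z):
    o,r=ray(d,u,v); return o+r*(z-o[2])/r[2]
def tri(obs):
    A=np.zeros((3,3));b=np.zeros(3)
    for d,u,v in obs:
        o,r=ray(d,u,v); r/=np.linalg.norm(r); M=np.eye(3)-np.outer(r,r); A+=M;b+=M@o
    return np.linalg.solve(A,b)
E
python3 - <<'E'
from h import *
np.set_printoptions(precision=4,suppress=True)
s=ctrl.get_state(); print(s['time'],s['position'],s['tool_rot'],s['grip_width'])
for n in('side','top'):
    d=shot(n,n+'0.png'); o,r=ray(d,320,200); print(n,o,r,d['fx'])
    for t in ('carafe_mouth','lid_knob','coaster_top','filter_large_grip','filter_small_grip','jar'):
        for q in vision.spot_in(n,t): print(n,t,np.round(q['bbox']),round(q['conf'],2))
E
```

```text
0.0 [0.222  0.6103 0.2215] [-0.5451 -3.0937  0.0029] 0.9961502581722972
side [0.421  0.7685 0.737 ] [ 0.2054 -0.7405 -0.6401] 392.18801708575296
side carafe_mouth [360. 201. 412. 271.] 0.92
side carafe_mouth [361. 150. 406. 207.] 0.73
side carafe_mouth [298. 293. 362. 389.] 0.68
side carafe_mouth [306. 178. 347. 243.] 0.67
side lid_knob [309. 169. 348. 201.] 0.75
side lid_knob [387. 144. 415. 176.] 0.62
side coaster_top [263. 272. 315. 315.] 0.55
side filter_large_grip [387. 144. 416. 175.] 0.65
side filter_large_grip [294. 158. 308. 189.] 0.62
side filter_large_grip [308. 167. 348. 202.] 0.36
side filter_small_grip [350. 275. 383. 310.] 0.68
side filter_small_grip [266. 275. 315. 316.] 0.65
side filter_small_grip [306. 179. 348. 244.] 0.52
side jar [297. 159. 309. 190.] 0.95
side jar [248. 201. 270. 235.] 0.82
top [-0.1056  0.0167  1.3616] [ 0.484   0.0187 -0.875 ] 455.62233657036484
top carafe_mouth [192. 201. 232. 254.] 0.94
top carafe_mouth [356. 208. 395. 258.] 0.7
top carafe_mouth [288. 221. 323. 267.] 0.68
top carafe_mouth [311. 196. 342. 223.] 0.65
top lid_knob [308. 175. 339. 201.] 0.62
top coaster_top [240. 188. 274. 220.] 0.78
top filter_large_grip [411. 231. 444. 260.] 0.68
top filter_small_grip [254. 236. 270. 258.] 0.68
top jar [363. 160. 377. 188.] 0.71
top jar [303. 146. 314. 174.] 0.49
```

```bash
python3 - <<'E'
import cv2,numpy as np
for n,(a,b,c,e) in dict(side=(230,130,430,400),top=(170,130,470,280)).items():
    i=cv2.imread(f'pics/{n}0.png'); k=2.2 if n=='side' else 2.66
    cv2.imwrite(f'pics/{n}0c.png',cv2.resize(i[b:e,a:c],None,fx=k,fy=k,interpolation=cv2.INTER_CUBIC))
E
```

```text
(no output)
```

View pics/side0c.png

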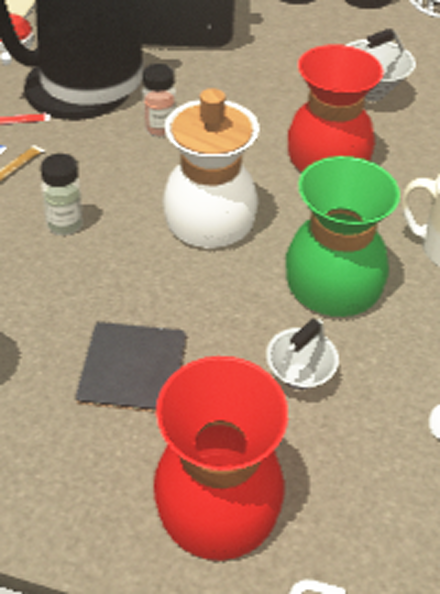

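View pics/top0c.png

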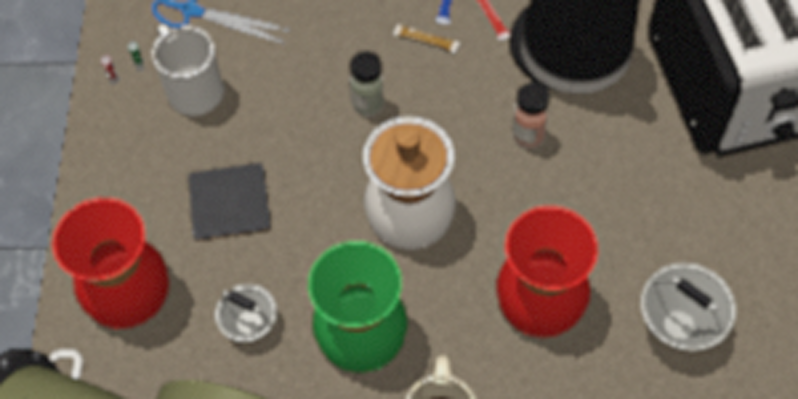

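The pictures show the white carafe with its lid (side ≈326,205; top ≈323,195). The two red ones (side 330,340 and 383,178) and the green one (side 386,236) are decoys. The large filter is the far one (side ≈402,158; top ≈428,245), and the small one is at side 367,290 / top 263,247. The empty coaster is at side 289,295 / top 256,205. Next I fit models to the colour masks.

```bash
cat > fit.py <<'E'
from h import *
from scipy.optimize import minimize
K=8
def sil(d,parts,roi):
    x0,y0,x1,y1=roi; m=np.zeros(((y1-y0)*K,(x1-x0)*K),np.uint8)
    for P in parts:
        q=((proj(d,P)-[x0,y0]+.5)*K).astype(np.float32)
        cv2.fillConvexPoly(m,cv2.convexHull(q).round().astype(np.int32),1)
    return cv2.resize(m.astype(np.float32),(x1-x0,y1-y0),interpolation=cv2.INTER_AREA)
def fit(views,model,p0,step):
    # views: (d,mask,roi)
    f=lambda p:sum(np.abs(sil(d,model(p),r)-m).sum() for d,m,r in views)
    s=np.vstack([p0]+[np.add(p0,np.eye(len(p0))[i]*step[i]) for i in range(len(p0))])
    r=minimize(f,p0,method='Nelder-Mead',options=dict(initial_simplex=s,xatol=1e-4,fatol=.05,maxiter=400))
    return r.x,r.fun,[float(m.sum()) for _,m,_ in views]
def disc(x,y,z,r):
    a=np.linspace(0,2*np.pi,40); return np.c_[x+r*np.cos(a),y+r*np.sin(a),z+0*a]
def box(x,y,z,yaw,l,w,h):
    c,s=np.cos(yaw),np.sin(yaw) # length along local y
    return np.array([[x+c*a-s*b,y+s*a+c*b,z+e] for a in(-w/2,w/2) for b in(-l/2,l/2) for e in(-h/2,h/2)])
def big(m):
    n,l,st,_=cv2.connectedComponentsWithStats(m.astype(np.uint8)); return (l==1+np.argmax(st[1:,4])).astype(np.float32)
def lid(p): return [disc(p[0],p[1],p[2]-.028,.0455),np.vstack([disc(p[0],p[1],p[2]-.016,.014),disc(p[0],p[1],p[2]+.016,.014)]),np.vstack([disc(p[0],p[1],p[2]-.028,.009),disc(p[0],p[1],p[2]-.016,.009)])]
def crop(d,r): return d['color'][r[1]:r[3],r[0]:r[2]]
def wood(im): h=cv2.cvtColor(im,cv2.COLOR_BGR2HSV).astype(int); return (h[...,1]>110)&(h[...,0]<22)&(h[...,2]>90)
def dark(im,t): return im.max(2)<t
E
python3 - <<'E'
from fit import *
np.set_printoptions(precision=4,suppress=True)
S,T=shot('side'),shot('top')
V=[(d,big(wood(crop(d,r))),r) for d,r in((S,(300,162,356,201)),(T,(300,168,346,208)))]
g=tri([(S,326,178),(T,323,186)]); print('knob tri',g)
print('lid free',fit(V,lid,[*g[:2],.173],[.02,.02,.02]))
print('lid z',fit(V,lambda p:lid([*p,.173]),g[:2],[.02,.02]))
g=tri([(S,289,295),(T,256.5,204)]); print('coaster',g)
V=[(d,big(dark(crop(d,r),85)),r) for d,r in((S,(255,265,323,323)),(T,(232,182,282,228)))]
print(fit(V,lambda p:[box(p[0],p[1],.004,p[2],.098,.098,.008)],[*g[:2],0.1],[.02,.02,.2]))
for nm,a,b,h,L in(('L',(402,149),(430,239.5),.096,.044),('S',(368,282),(260,243),.068,.036)):
    print(nm,tri([(S,*a),(T,*b)]),atz(S,*a,h),atz(T,*b,h))
    V=[]
    for d,c in((S,a),(T,b)):
        r=tuple(int(q) for q in(c[0]-13,c[1]-9,c[0]+14,c[1]+10)); V.append((d,big(dark(crop(d,r),70)),r))
    g=tri([(S,*a),(T,*b)])
    for y0 in (0,.8,1.6,2.4): print(nm,fit(V,lambda p:[box(p[0],p[1],h,p[2],L,.012,.016)],[*g[:2],y0],[.02,.02,.3]))
for n,d in(('s',S),('t',T)):
    i=d['color']; r=(372,135,432,190) if n=='s' else (400,220,456,270)
    cv2.imwrite(f'pics/f_{n}.png',cv2.resize(i[r[1]:r[3],r[0]:r[2]],None,fx=7,fy=7,interpolation=cv2.INTER_NEAREST))
a=cv2.imread('pics/f_s.png');b=cv2.imread('pics/f_t.png');h=max(a.shape[0],b.shape[0])
cv2.imwrite('pics/f.png',np.hstack([cv2.copyMakeBorder(x,0,h-x.shape[0],0,0,0) for x in(a,b)])[:, :812][:, :800])
E
```

```text
knob tri [0.6071 0.0325 0.1703]
lid free (array([0.611 , 0.0321, 0.1716]), np.float64(128.5625), [713.0, 494.0])
lid z (array([0.6102, 0.034 ]), np.float64(132.25), [713.0, 494.0])
coaster [0.6317 0.2615 0.0032]
(array([0.628 , 0.2615, 0.1839]), np.float64(1777.9375), [4.0, 691.0])
L [ 0.4557 -0.2898  0.0901] [ 0.4537 -0.2783  0.096 ] [ 0.455 -0.289  0.096]
L (array([ 0.4529, -0.2918, -0.4031]), np.float64(90.890625), [33.0, 47.0])
L (array([ 0.4284, -0.2919,  1.1871]), np.float64(140.15625), [33.0, 47.0])
L (array([ 0.4544, -0.2887,  2.6706]), np.float64(91.734375), [33.0, 47.0])
L (array([ 0.4526, -0.2914,  2.7156]), np.float64(91.265625), [33.0, 47.0])
S [0.4611 0.229  0.0682] [0.4623 0.228  0.068 ] [0.4598 0.2294 0.068 ]
S (array([ 0.4605,  0.2352, -0.0658]), np.float64(122.109375), [51.0, 31.0])
S (array([ 0.4597,  0.3121, -0.2374]), np.float64(82.0), [51.0, 31.0])
S (array([0.4611, 0.2249, 2.8475]), np.float64(120.125), [51.0, 31.0])
S (array([0.4613, 0.2242, 2.8503]), np.float64(119.90625), [51.0, 31.0])
```

View pics/f.png

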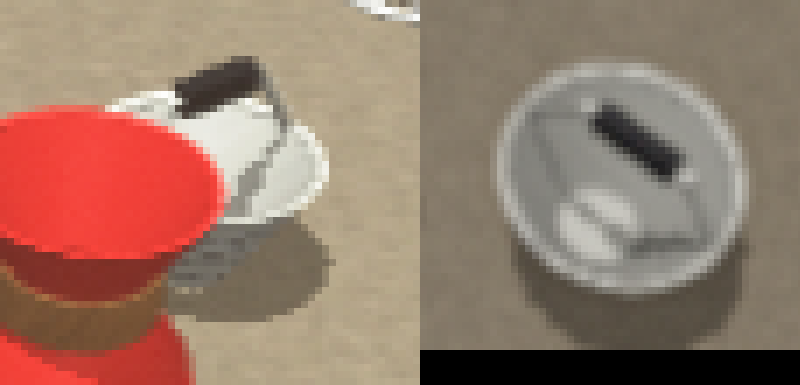

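The crop confirms the choice: the far, bigger cone, with its bar clear of the red rim (side ≈403,147; top ≈431,239). I'll redo the masks with Otsu.

```bash
cat >> fit.py <<'E'
def otsu(im,off=0):
    g=im.max(2); t,_=cv2.threshold(g,0,1,cv2.THRESH_OTSU); return big(g<t+off)
E
python3 - <<'E'
from fit import *
np.set_printoptions(precision=4,suppress=True)
S,T=shot('side'),shot('top')
V=[(d,otsu(crop(d,r)),r) for d,r in((S,(258,268,321,318)),(T,(236,186,278,224)))]
C=lambda p:[box(p[0],p[1],.004,p[2],.098,.098,.008)]
for v in (V,V[:1],V[1:]): print('coaster',fit(v,C,[.63,.261,.1],[.02,.02,.2]))
for nm,a,b,h,L in(('L',(403,147.5),(430.5,239.5),.096,.044),):
    V=[]
    for d,c in((S,a),(T,b)):
        r=tuple(int(q) for q in(c[0]-9,c[1]-7,c[0]+10,c[1]+8)); V.append((d,big(dark(crop(d,r),105)),r))
    for v in (V,V[:1],V[1:]): print(nm,fit(v,lambda p:[box(p[0],p[1],h,p[2],L,.012,.016)],[.455,-.289,-.45],[.02,.02,.3]))
    print('free z',fit(V,lambda p:[box(p[0],p[1],p[3],p[2],L,.012,.016)],[.455,-.289,-.45,h],[.02,.02,.3,.01]))
print('rim',atz(T,428.4,244.9,.06))
# lid each view
V=[(d,big(wood(crop(d,r))),r) for d,r in((S,(300,162,356,201)),(T,(300,168,346,208)))]
for v in (V,V[:1],V[1:]): print('lid',fit(v,lambda p:lid([*p,.173]),[.61,.033],[.02,.02]))
# rim of carafe: white+wood, hull
for d,r,c in((S,(300,170,356,203),1),(T,(300,168,346,205),1)):
    h=cv2.cvtColor(crop(d,r),cv2.COLOR_BGR2HSV); m=wood(crop(d,r)); ys,xs=np.nonzero(m); print('wood bbox',xs.min()+r[0],xs.max()+r[0],ys.min()+r[1],ys.max()+r[1])
    q=np.vstack(lid([.61,.033,.173])); q=proj(d,q); print(q.min(0),q.max(0))
E
```

```text
coaster (array([0.6287, 0.2634, 0.142 ]), np.float64(241.625), [1535.0, 765.0])
coaster (array([0.6291, 0.2634, 0.1432]), np.float64(199.5625), [1535.0])
coaster (array([0.6274, 0.2634, 0.1572]), np.float64(33.640625), [765.0])
L (array([ 0.4532, -0.2903, -0.6381]), np.float64(47.515625), [63.0, 68.0])
L (array([ 0.4531, -0.2926, -0.5736]), np.float64(23.578125), [63.0])
L (array([ 0.4534, -0.2901, -0.7149]), np.float64(23.09375), [68.0])
free z (array([ 0.4523, -0.2893, -0.6385,  0.0982]), np.float64(48.359375), [63.0, 68.0])
rim [ 0.4528 -0.2907  0.06  ]
lid (array([0.6106, 0.0338]), np.float64(130.1875), [713.0, 495.0])
lid (array([0.6106, 0.0339]), np.float64(38.421875), [713.0])
lid (array([0.6097, 0.0338]), np.float64(91.3125), [495.0])
wood bbox 305 344 170 202
[307.4827 169.4432] [344.5684 199.2123]
wood bbox 310 336 177 204
[308.4994 175.4401] [337.8779 200.7537]
```

```bash
cat >> fit.py <<'E'
def go(p,yaw,s=None):
    """shift/turn to put TCP at p, tool down, tool y (closing) along yaw (mod pi)"""
    s=s or ctrl.get_state(); A=R.from_rotvec(s['tool_rot']); best=None
    for k in(0,np.pi):
        c,n=np.cos(yaw+k),np.sin(yaw+k); B=R.from_matrix(np.array([[n,c,0],[-c,n,0],[0,0,-1]]).astype(float)*[[1,1,1]]*1)
        w=(A.inv()*B).as_rotvec()
        if best is None or np.linalg.norm(w)<np.linalg.norm(best): best=w
    print('t=%.2f'%s['time'],'pos',np.round(np.array(s['position'])*1e3,1),'shift mm',np.round(A.inv().apply(np.subtract(p,s['position']))*1e3,1),'turn',np.round(best,3),'n',round(np.linalg.norm(best),3))
    M=A.as_matrix(); print('tool y yaw',round(np.arctan2(M[1,1],M[0,1]),3),'z',np.round(M[:,2],4),'grip',s['grip_width'],'F',np.round(s['ft_force'],1))
E
python3 - <<'E'
from fit import *
np.set_printoptions(precision=4,suppress=True)
S,T=shot('side'),shot('top')
for n,a,b in(('redfar',(383,159),(375.5,221)),('redwhite near',(331.5,315),(207,219)),('green',(388,216),(304,235))): print(n,tri([(S,*a),(T,*b)]),atz(T,*b,.146))
# pink jar / jar cap top z .096; kettle top region
for u,v in((302,166),(369,167)): print('cap/',atz(T,u,v,.096))
print('jar caps top view', atz(T,307,155,.096),atz(T,370,166,.096))
print('kettle near edge top view at z0', atz(T,390,160,0.))
go([.610,.034,.30],1.22)
go([.610,.034,.30],1.0)
E
```

```text
redfar [ 0.493  -0.1221  0.151 ] [ 0.494  -0.1223  0.146 ]
redwhite near [0.505  0.3801 0.1466] [0.5049 0.3803 0.146 ]
green [0.4499 0.09   0.1426] [0.4501 0.0893 0.146 ]
cap/ [0.7236 0.1037 0.096 ]
cap/ [ 0.7175 -0.1178  0.096 ]
jar caps top view [0.7675 0.0879 0.096 ] [ 0.7214 -0.1212  0.096 ]
kettle near edge top view at z0 [ 0.8091 -0.2046  0.    ]Traceback (most recent call last):
  File "<stdin>", line 9, in <module>
  File "fit.py", line 33, in go
    c,n=np.cos(yaw+k),np.sin(yaw+k); B=R.from_matrix(np.array([[n,c,0],[-c,n,0],[0,0,-1]]).astype(float)*[[1,1,1]]*1)
                                       ~~~~~~~~~~~~~^^^^^^^^^^^^^^^^^^^^^^^^^^^^^^^^^^^^^^^^^^^^^^^^^^^^^^^^^^^^^^^^^
  File "scipy/spatial/transform/_rotation.pyx", line 1143, in scipy.spatial.transform._rotation.Rotation.from_matrix
ValueError: Non-positive determinant (left-handed or null coordinate frame) in rotation matrix 0: [[ 0.9391  0.3436  0.    ]
 [-0.3436  0.9391  0.    ]
 [ 0.      0.     -1.    ]].
```

```bash
sed -i 's/B=R.from_matrix.*/B=R.from_matrix([[-n,c,0],[c,n,0],[0,0,-1]])/' fit.py; python3 - <<'E'
from fit import *
go([.610,.034,.30],.8)
E
```

```text
t=1.00 pos [222.2 610.9 222.6] shift mm [-561.6 -409.6  -77.4] turn [0.    0.    0.422] n 0.422
tool y yaw 1.222 z [ 1.e-04  0.e+00 -1.e+00] grip 0.9990775911863177 F [ 0.1 -0.5  0.4]
```

{"name": "jog_arm", "arguments": {"increments": [{"tx": -30, "ty": -22, "tz": -15, "wz": 0.085, "gripper": 1}, {"tx": -60, "ty": -44, "tz": -30, "wz": 0.17, "gripper": 1}, {"tx": -90, "ty": -66, "tz": -45, "wz": 0.255, "gripper": 1}, {"tx": -120, "ty": -88, "tz": -60, "wz": 0.34, "gripper": 1}, {"tx": -150, "ty": -110, "tz": -75, "wz": 0.422, "gripper": 1}]}}

```text
validation failed for argument at $.in...
```

```bash
python3 -c "
from fit import *
go([.610,.034,.30],.8)"
```

```text
t=1.00 pos [222.2 610.9 222.6] shift mm [-561.6 -409.6  -77.4] turn [0.    0.    0.422] n 0.422
tool y yaw 1.222 z [ 1.e-04  0.e+00 -1.e+00] grip 0.9990775911863177 F [ 0.1 -0.5  0.4]
```

{"name": "jog_arm", "arguments": {"increments": [{"tx": -30, "ty": -22, "tz": -15, "wx": 0, "wy": 0, "wz": 0.085, "gripper": 1}, {"tx": -60, "ty": -44, "tz": -30, "wx": 0, "wy": 0, "wz": 0.17, "gripper": 1}, {"tx": -90, "ty": -66, "tz": -45, "wx": 0, "wy": 0, "wz": 0.255, "gripper": 1}, {"tx": -120, "ty": -88, "tz": -60, "wx": 0, "wy": 0, "wz": 0.34, "gripper": 1}, {"tx": -150, "ty": -110, "tz": -75, "wx": 0, "wy": 0, "wz": 0.422, "gripper": 1}]}}

```text
time: 1.42
position: [0.3263, 0.4546, 0.2984]
tool_rot: [1.187, 2.909, 0.001]
ft_force: [0.5, 1.3, -0.0]
grip_width: 1.002
grip_force: 0.0
```

{"name": "jog_arm", "arguments": {"increments": [{"tx": -39, "ty": -8, "tz": 0, "wx": 0, "wy": 0, "wz": 0, "gripper": 1}, {"tx": -78, "ty": -16, "tz": 0, "wx": 0, "wy": 0, "wz": 0, "gripper": 1}, {"tx": -117, "ty": -24, "tz": 0, "wx": 0, "wy": 0, "wz": 0, "gripper": 1}, {"tx": -156, "ty": -32, "tz": 0, "wx": 0, "wy": 0, "wz": 0, "gripper": 1}, {"tx": -195, "ty": -40, "tz": 0, "wx": 0, "wy": 0, "wz": 0, "gripper": 1}]}}

```text
time: 1.83
position: [0.4383, 0.2899, 0.298]
tool_rot: [1.181, 2.911, 0.002]
ft_force: [0.7, -0.4, -0.8]
grip_width: 1.001
grip_force: 0.0
```

{"name": "jog_arm", "arguments": {"increments": [{"tx": -39, "ty": -8, "tz": 0, "wx": 0, "wy": 0, "wz": 0, "gripper": 1}, {"tx": -78, "ty": -16, "tz": 0, "wx": 0, "wy": 0, "wz": 0, "gripper": 1}, {"tx": -117, "ty": -24, "tz": 0, "wx": 0, "wy": 0, "wz": 0, "gripper": 1}, {"tx": -156, "ty": -32, "tz": 0, "wx": 0, "wy": 0, "wz": 0, "gripper": 1}, {"tx": -195, "ty": -40, "tz": 0, "wx": 0, "wy": 0, "wz": 0, "gripper": 1}]}}

```text
time: 2.25
position: [0.5503, 0.1254, 0.298]
tool_rot: [1.181, 2.911, 0.001]
ft_force: [0.5, 0.5, -0.5]
grip_width: 0.997
grip_force: 0.0
```

{"name": "jog_arm", "arguments": {"increments": [{"tx": -36, "ty": -8, "tz": 0, "wx": 0, "wy": 0, "wz": 0, "gripper": 1}, {"tx": -72, "ty": -16, "tz": 0, "wx": 0, "wy": 0, "wz": 0, "gripper": 1}, {"tx": -108, "ty": -25, "tz": 0, "wx": 0, "wy": 0, "wz": 0, "gripper": 1}, {"tx": -108, "ty": -25, "tz": 0, "wx": 0, "wy": 0, "wz": 0, "gripper": 1}, {"tx": -108, "ty": -25, "tz": 0, "wx": 0, "wy": 0, "wz": 0, "gripper": 1}]}}

```text
time: 2.67
position: [0.6102, 0.0307, 0.2973]
tool_rot: [1.189, 2.908, -0.002]
ft_force: [-0.5, 1.1, 0.4]
grip_width: 1.0
grip_force: 0.0
```

```bash
python3 -c "
from fit import *
go([.610,.034,.154],.8)
d=shot('side','a1.png')
print(ctrl.get_state()['joint_positions'])"
```

```text
t=2.67 pos [610.2  30.7 297.3] shift mm [  2.6   2.4 143.3] turn [-0.001  0.001 -0.006] n 0.006
tool y yaw 0.794 z [-2.0e-04 -1.4e-03 -1.0e+00] grip 0.9999120755451729 F [-0.5  1.1  0.4]
[-0.50978957  0.22372788  0.49781268  1.4533822  -0.10669387  1.49177837
  0.7842632 ]
```

{"name": "jog_arm", "arguments": {"increments": [{"tx": 2.5, "ty": 2.5, "tz": 30, "wx": 0, "wy": 0, "wz": -0.006, "gripper": 1}, {"tx": 2.5, "ty": 2.5, "tz": 60, "wx": 0, "wy": 0, "wz": -0.006, "gripper": 1}, {"tx": 2.5, "ty": 2.5, "tz": 85, "wx": 0, "wy": 0, "wz": -0.006, "gripper": 1}, {"tx": 2.5, "ty": 2.5, "tz": 105, "wx": 0, "wy": 0, "wz": -0.006, "gripper": 1}, {"tx": 2.5, "ty": 2.5, "tz": 120, "wx": 0, "wy": 0, "wz": -0.006, "gripper": 1}]}}

```text
time: 3.13
position: [0.6079, 0.0402, 0.1754]
tool_rot: [-1.166, -2.914, -0.0]
ft_force: [0.1, 0.8, -0.1]
grip_width: 1.0
grip_force: 0.0
```

{"name": "jog_arm", "arguments": {"increments": [{"tx": 0, "ty": 0, "tz": 10, "wx": 0, "wy": 0, "wz": 0, "gripper": 0.6}, {"tx": 0, "ty": 0, "tz": 18, "wx": 0, "wy": 0, "wz": 0, "gripper": 0.6}, {"tx": 0, "ty": 0, "tz": 23, "wx": 0, "wy": 0, "wz": 0, "gripper": 0.6}, {"tx": 0, "ty": 0, "tz": 23, "wx": 0, "wy": 0, "wz": 0, "gripper": 0.6}, {"tx": 0, "ty": 0, "tz": 23, "wx": 0, "wy": 0, "wz": 0, "gripper": 0.6}]}}

```text
time: 3.55
position: [0.6099, 0.0379, 0.1552]
tool_rot: [1.171, 2.914, 0.001]
ft_force: [-0.5, -0.5, 0.5]
grip_width: 0.711
grip_force: 0.0
```

```bash
python3 -c "
from fit import *
go([.610,.034,.154],.8)
a=shot('side')['color'][130:260,260:410];b=shot('top')['color'][120:250,250:400]
cv2.imwrite('pics/a2.png',cv2.resize(np.hstack([a,b]),None,fx=2.66,fy=2.66,interpolation=cv2.INTER_CUBIC))"
```

```text
t=3.55 pos [609.9  37.9 155.2] shift mm [-2.7 -2.8  1.2] turn [0.001 0.    0.006] n 0.007
tool y yaw 0.806 z [ 1.e-03  4.e-04 -1.e+00] grip 0.7107573709543655 F [-0.5 -0.5  0.5]
```

View pics/a2.png

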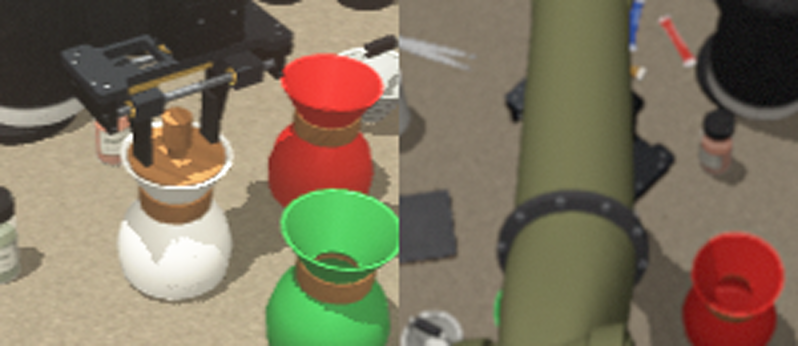

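Gripper straddles the knob (side ≈327,180), fingers above the lid. I'll undo the 3.5 mm y over-correction and close.

{"name": "jog_arm", "arguments": {"increments": [{"tx": -1.5, "ty": -1.5, "tz": 0.5, "wx": 0, "wy": 0, "wz": 0, "gripper": 0.5}, {"tx": -2.5, "ty": -2.5, "tz": 1, "wx": 0, "wy": 0, "wz": 0, "gripper": 0.45}, {"tx": -2.5, "ty": -2.5, "tz": 1, "wx": 0, "wy": 0, "wz": 0, "gripper": 0.42}, {"tx": -2.5, "ty": -2.5, "tz": 1, "wx": 0, "wy": 0, "wz": 0, "gripper": 0.42}, {"tx": -2.5, "ty": -2.5, "tz": 1, "wx": 0, "wy": 0, "wz": 0, "gripper": 0.42}], "grip_force": 10}}

```text
time: 4.07
position: [0.6097, 0.0339, 0.1537]
tool_rot: [1.172, 2.915, 0.0]
ft_force: [0.5, 0.4, 0.6]
grip_width: 0.428
grip_force: 0.0
```

```bash
python3 -c "
from fit import *
go([.610,.034,.154],.8)
for i in range(4): shot('side'); print(np.round(ctrl.get_state()['position'],4))
d=shot('side')
r=(300,160,356,201); m=wood(crop(d,r)); 
a=crop(d,(295,150,365,215))
cv2.imwrite('pics/a3.png',cv2.resize(a,None,fx=8,fy=8,interpolation=cv2.INTER_CUBIC))"
```

```text
t=4.07 pos [609.7  33.9 153.7] shift mm [-0.2  0.2 -0.3] turn [ 0.    -0.     0.006] n 0.006
tool y yaw 0.806 z [ 2.e-04  2.e-04 -1.e+00] grip 0.4277570622145803 F [0.5 0.4 0.6]
[0.6097 0.0339 0.1536]
[0.6097 0.034  0.1536]
[0.6097 0.0341 0.1536]
[0.6097 0.034  0.1535]
```

View pics/a3.png

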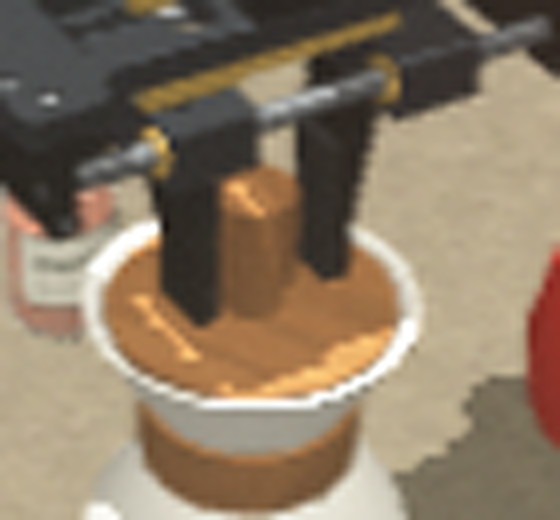

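Knob sits between the fingers (crop ≈260,245), roughly centred, tips just above the lid. Closing.

{"name": "jog_arm", "arguments": {"increments": [{"tx": 0, "ty": 0, "tz": 0, "wx": 0, "wy": 0, "wz": 0, "gripper": 0.36}, {"tx": 0, "ty": 0, "tz": 0, "wx": 0, "wy": 0, "wz": 0, "gripper": 0.32}, {"tx": 0, "ty": 0, "tz": 0, "wx": 0, "wy": 0, "wz": 0, "gripper": 0.25}, {"tx": 0, "ty": 0, "tz": 0, "wx": 0, "wy": 0, "wz": 0, "gripper": 0.2}, {"tx": 0, "ty": 0, "tz": 0, "wx": 0, "wy": 0, "wz": 0, "gripper": 0.2}], "grip_force": 20}}

```text
time: 4.73
position: [0.6097, 0.034, 0.1536]
tool_rot: [1.172, 2.915, 0.0]
ft_force: [1.0, 0.3, -0.3]
grip_width: 0.316
grip_force: 20.0
```

{"name": "jog_arm", "arguments": {"increments": [{"tx": 0, "ty": 0, "tz": -3, "wx": 0, "wy": 0, "wz": 0, "gripper": 0.2}, {"tx": 0, "ty": 0, "tz": -10, "wx": 0, "wy": 0, "wz": 0, "gripper": 0.2}, {"tx": 0, "ty": 0, "tz": -25, "wx": 0, "wy": 0, "wz": 0, "gripper": 0.2}, {"tx": 0, "ty": 0, "tz": -50, "wx": 0, "wy": 0, "wz": 0, "gripper": 0.2}, {"tx": 0, "ty": 0, "tz": -75, "wx": 0, "wy": 0, "wz": 0, "gripper": 0.2}]}}

```text
time: 5.15
position: [0.6089, 0.0338, 0.229]
tool_rot: [-1.172, -2.913, 0.002]
ft_force: [-0.4, -0.8, -0.8]
grip_width: 0.315
grip_force: 20.0
```

```bash
python3 -c "
from fit import *
shot('top');go([.6285,.2634,.2295],.8)
d=shot('side')
a=crop(d,(285,130,375,250))
cv2.imwrite('pics/a4.png',cv2.resize(a,None,fx=5,fy=5,interpolation=cv2.INTER_CUBIC))"
```

```text
t=5.20 pos [611.9  33.9 235.5] shift mm [147.  177.    6.4] turn [0.006 0.004 0.006] n 0.01
tool y yaw 0.806 z [ 0.0075  0.0014 -1.    ] grip 0.3115206828855774 F [ 2.2 -0.   2.7]
```

View pics/a4.png

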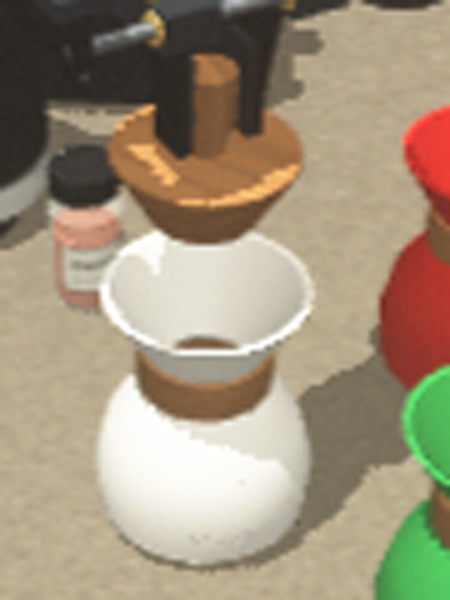

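Lid is out and level, carafe undisturbed (mouth clear, side crop ≈207,290). Moving to the coaster.

{"name": "jog_arm", "arguments": {"increments": [{"tx": 20, "ty": 25, "tz": -10, "wx": 0, "wy": 0, "wz": 0, "gripper": 0.2}, {"tx": 45, "ty": 55, "tz": -10, "wx": 0, "wy": 0, "wz": 0, "gripper": 0.2}, {"tx": 70, "ty": 85, "tz": -10, "wx": 0, "wy": 0, "wz": 0, "gripper": 0.2}, {"tx": 95, "ty": 115, "tz": 0, "wx": 0, "wy": 0, "wz": 0, "gripper": 0.2}, {"tx": 118, "ty": 143, "tz": 10, "wx": 0, "wy": 0, "wz": 0, "gripper": 0.2}]}}

```text
time: 5.67
position: [0.6234, 0.2214, 0.2185]
tool_rot: [1.171, 2.915, 0.002]
ft_force: [0.6, -0.4, -1.3]
grip_width: 0.315
grip_force: 20.0
```

{"name": "jog_arm", "arguments": {"increments": [{"tx": 15, "ty": 20, "tz": 10, "wx": 0, "wy": 0, "wz": 0, "gripper": 0.2}, {"tx": 23, "ty": 30, "tz": 30, "wx": 0, "wy": 0, "wz": 0, "gripper": 0.2}, {"tx": 27, "ty": 35, "tz": 60, "wx": 0, "wy": 0, "wz": 0, "gripper": 0.2}, {"tx": 27, "ty": 35, "tz": 90, "wx": 0, "wy": 0, "wz": 0, "gripper": 0.2}, {"tx": 27, "ty": 35, "tz": 115, "wx": 0, "wy": 0, "wz": 0, "gripper": 0.2}]}}

```text
time: 6.08
position: [0.6268, 0.2634, 0.1005]
tool_rot: [-1.169, -2.914, 0.003]
ft_force: [0.2, -0.6, -2.4]
grip_width: 0.316
grip_force: 20.0
```

{"name": "jog_arm", "arguments": {"increments": [{"tx": 0, "ty": 0, "tz": 12, "wx": 0, "wy": 0, "wz": 0, "gripper": 0.2}, {"tx": 0, "ty": 0, "tz": 20, "wx": 0, "wy": 0, "wz": 0, "gripper": 0.2}, {"tx": 0, "ty": 0, "tz": 26, "wx": 0, "wy": 0, "wz": 0, "gripper": 0.2}, {"tx": 0, "ty": 0, "tz": 30, "wx": 0, "wy": 0, "wz": 0, "gripper": 0.2}, {"tx": 0, "ty": 0, "tz": 30, "wx": 0, "wy": 0, "wz": 0, "gripper": 0.2}]}}

```text
time: 6.5
position: [0.6288, 0.2628, 0.0741]
tool_rot: [1.172, 2.914, 0.001]
ft_force: [0.1, 0.6, -1.5]
grip_width: 0.313
grip_force: 20.0
```

```bash
python3 -c "
from fit import *
go([.6285,.2634,.0536],.806)
d=shot('side')
a=crop(d,(240,220,340,330))
cv2.imwrite('pics/a5.png',cv2.resize(a,None,fx=5,fy=5,interpolation=cv2.INTER_CUBIC))
go([.6285,.2634,.0536],.806)"
```

```text
t=6.50 pos [628.8 262.8  74.1] shift mm [ 0.6  0.3 20.5] turn [ 0.001  0.    -0.   ] n 0.001
tool y yaw 0.806 z [ 9.e-04  4.e-04 -1.e+00] grip 0.31264979503063567 F [ 0.1  0.6 -1.5]
t=6.55 pos [629.  262.9  74.6] shift mm [ 0.7 -0.  21. ] turn [ 0.002  0.    -0.   ] n 0.002
tool y yaw 0.806 z [ 1.5e-03  8.0e-04 -1.0e+00] grip 0.3129315112792342 F [-0.1  0.4 -1. ]
```

View pics/a5.png

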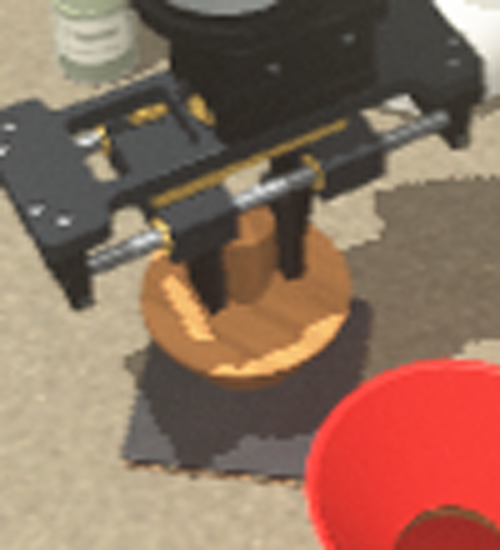

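Lid hangs level over the slate (coaster at crop ≈245,400, lid still ~20 mm up). Lower slowly.

{"name": "jog_arm", "arguments": {"increments": [{"tx": 0.5, "ty": 0, "tz": 7, "wx": 0, "wy": 0, "wz": 0, "gripper": 0.2}, {"tx": 0.5, "ty": 0, "tz": 12, "wx": 0, "wy": 0, "wz": 0, "gripper": 0.2}, {"tx": 0.5, "ty": 0, "tz": 15, "wx": 0, "wy": 0, "wz": 0, "gripper": 0.2}, {"tx": 0.5, "ty": 0, "tz": 17, "wx": 0, "wy": 0, "wz": 0, "gripper": 0.2}, {"tx": 0.5, "ty": 0, "tz": 18, "wx": 0, "wy": 0, "wz": 0, "gripper": 0.2}]}}

```text
time: 6.97
position: [0.6277, 0.2631, 0.0551]
tool_rot: [-1.172, -2.914, 0.001]
ft_force: [0.5, -0.2, -1.7]
grip_width: 0.316
grip_force: 20.0
```

{"name": "jog_arm", "arguments": {"increments": [{"tx": 0, "ty": 0, "tz": 0.5, "wx": 0, "wy": 0, "wz": 0, "gripper": 0.2}, {"tx": 0, "ty": 0, "tz": 1, "wx": 0, "wy": 0, "wz": 0, "gripper": 0.2}, {"tx": 0, "ty": 0, "tz": 1.5, "wx": 0, "wy": 0, "wz": 0, "gripper": 0.2}, {"tx": 0, "ty": 0, "tz": 1.5, "wx": 0, "wy": 0, "wz": 0, "gripper": 0.2}, {"tx": 0, "ty": 0, "tz": 1.5, "wx": 0, "wy": 0, "wz": 0, "gripper": 0.2}]}}

```text
time: 7.38
position: [0.628, 0.2631, 0.0542]
tool_rot: [1.172, 2.914, 0.0]
ft_force: [-0.5, -0.4, -1.7]
grip_width: 0.316
grip_force: 20.0
```

Not yet touching (−1.7 N ≈ lid weight still carried).

{"name": "jog_arm", "arguments": {"increments": [{"tx": 0, "ty": 0, "tz": 0.4, "wx": 0, "wy": 0, "wz": 0, "gripper": 0.2}, {"tx": 0, "ty": 0, "tz": 0.8, "wx": 0, "wy": 0, "wz": 0, "gripper": 0.2}, {"tx": 0, "ty": 0, "tz": 1, "wx": 0, "wy": 0, "wz": 0, "gripper": 0.2}, {"tx": 0, "ty": 0, "tz": 1, "wx": 0, "wy": 0, "wz": 0, "gripper": 0.2}, {"tx": 0, "ty": 0, "tz": 1, "wx": 0, "wy": 0, "wz": 0, "gripper": 0.2}]}}

```text
time: 7.8
position: [0.628, 0.2632, 0.0533]
tool_rot: [1.172, 2.915, 0.0]
ft_force: [-0.2, 0.6, -0.5]
grip_width: 0.317
grip_force: 20.0
```

```bash
python3 -c "
from fit import *
for i in range(3): shot('side'); s=ctrl.get_state();print(np.round(s['position'],4),np.round(s['ft_force'],1))"
```

```text
[0.628  0.2632 0.0533] [-0.4 -0.5 -1.4]
[0.6281 0.2632 0.0533] [-0.5 -0.3 -0.2]
[0.6281 0.2632 0.0533] [ 0.3 -1.   0.2]
```

{"name": "jog_arm", "arguments": {"increments": [{"tx": 0, "ty": 0, "tz": 0.3, "wx": 0, "wy": 0, "wz": 0, "gripper": 0.2}, {"tx": 0, "ty": 0, "tz": 0.6, "wx": 0, "wy": 0, "wz": 0, "gripper": 0.2}, {"tx": 0, "ty": 0, "tz": 0.8, "wx": 0, "wy": 0, "wz": 0, "gripper": 0.2}, {"tx": 0, "ty": 0, "tz": 0.8, "wx": 0, "wy": 0, "wz": 0, "gripper": 0.2}, {"tx": 0, "ty": 0, "tz": 0.8, "wx": 0, "wy": 0, "wz": 0, "gripper": 0.2}]}}

```text
time: 8.37
position: [0.6281, 0.2632, 0.0532]
tool_rot: [1.172, 2.915, 0.001]
ft_force: [-2.6, -1.0, 4.7]
grip_width: 0.313
grip_force: 20.0
```

```bash
python3 -c "
from fit import *
for i in range(3): shot('side'); s=ctrl.get_state();print(np.round(s['position'],4),np.round(s['ft_force'],1))"
```

```text
[0.6281 0.2632 0.0533] [-2.  -1.4  4.9]
[0.6281 0.2632 0.0532] [-2.3 -1.   4.6]
[0.6281 0.2632 0.0533] [-2.5 -0.3  4.6]
```

Seated (position stopped, +4.7 N). Release and rise.

{"name": "jog_arm", "arguments": {"increments": [{"tx": 0, "ty": 0, "tz": 0, "wx": 0, "wy": 0, "wz": 0, "gripper": 0.36}, {"tx": 0, "ty": 0, "tz": 0, "wx": 0, "wy": 0, "wz": 0, "gripper": 0.45}, {"tx": 0, "ty": 0, "tz": 0, "wx": 0, "wy": 0, "wz": 0, "gripper": 0.6}, {"tx": 0, "ty": 0, "tz": 0, "wx": 0, "wy": 0, "wz": 0, "gripper": 0.7}, {"tx": 0, "ty": 0, "tz": -2, "wx": 0, "wy": 0, "wz": 0, "gripper": 0.7}]}}

```text
time: 8.93
position: [0.6276, 0.263, 0.0536]
tool_rot: [-1.172, -2.914, 0.001]
ft_force: [-0.4, 0.4, 0.1]
grip_width: 0.576
grip_force: 0.0
```

{"name": "jog_arm", "arguments": {"increments": [{"tx": 0, "ty": 0, "tz": -20, "wx": 0, "wy": 0, "wz": 0, "gripper": 0.7}, {"tx": 0, "ty": 0, "tz": -55, "wx": 0, "wy": 0, "wz": 0, "gripper": 0.7}, {"tx": 0, "ty": 0, "tz": -95, "wx": 0, "wy": 0, "wz": 0, "gripper": 0.7}, {"tx": 0, "ty": 0, "tz": -135, "wx": 0, "wy": 0, "wz": 0, "gripper": 0.7}, {"tx": 0, "ty": 0, "tz": -170, "wx": 0, "wy": 0, "wz": 0, "gripper": 0.7}]}}

```text
time: 9.35
position: [0.6282, 0.2631, 0.2272]
tool_rot: [1.172, 2.913, 0.002]
ft_force: [1.5, 1.2, -0.0]
grip_width: 0.698
grip_force: 0.0
```

```bash
python3 -c "
from fit import *
S=shot('side')
r=(262,240,318,310); V=[(S,big(wood(crop(S,r))),r)]
print(fit(V,lambda p:lid([*p,.073]),[.628,.263],[.01,.01]))
# carafe rim: bright mask fit of ring of mouth? outer disc r52 at z .146
go([.453,-.2905,.22],-.64)"
```

```text
(array([0.6280019 , 0.26325326]), np.float64(54.53125), [1157.0])
t=9.40 pos [631.4 264.3 235.6] shift mm [-255.3 -524.     9.9] turn [ 0.014 -0.006  1.446] n 1.446
tool y yaw 0.806 z [ 0.0122  0.0063 -0.9999] grip 0.6988893182853115 F [2.2 0.5 5.2]
```

Lid fit after release: (0.628, 0.263), centred on the coaster. On to the filter.

{"name": "jog_arm", "arguments": {"increments": [{"tx": -17, "ty": -36, "tz": -4, "wx": 0, "wy": 0, "wz": 0.12, "gripper": 0.7}, {"tx": -34, "ty": -72, "tz": -8, "wx": 0, "wy": 0, "wz": 0.24, "gripper": 0.7}, {"tx": -51, "ty": -108, "tz": -8, "wx": 0, "wy": 0, "wz": 0.36, "gripper": 0.7}, {"tx": -68, "ty": -144, "tz": -8, "wx": 0, "wy": 0, "wz": 0.48, "gripper": 0.7}, {"tx": -85, "ty": -180, "tz": -8, "wx": 0, "wy": 0, "wz": 0.6, "gripper": 0.7}]}}

```text
time: 9.82
position: [0.5638, 0.0727, 0.2322]
tool_rot: [1.988, 2.432, 0.001]
ft_force: [0.1, 0.1, 0.2]
grip_width: 0.698
grip_force: 0.0
```

```bash
python3 -c "
from fit import *
go([.453,-.2905,.22],-.64)"
```

```text
t=9.82 pos [563.8  72.7 232.2] shift mm [-333.9 -180.9   12. ] turn [ 0.    -0.001  0.84 ] n 0.84
tool y yaw 0.2 z [ 4.e-04  4.e-04 -1.e+00] grip 0.6979633870236411 F [0.1 0.1 0.2]
```

{"name": "jog_arm", "arguments": {"increments": [{"tx": -35, "ty": -19, "tz": 0, "wx": 0, "wy": 0, "wz": 0.12, "gripper": 0.7}, {"tx": -70, "ty": -38, "tz": 0, "wx": 0, "wy": 0, "wz": 0.24, "gripper": 0.7}, {"tx": -105, "ty": -57, "tz": 0, "wx": 0, "wy": 0, "wz": 0.36, "gripper": 0.7}, {"tx": -140, "ty": -76, "tz": 0, "wx": 0, "wy": 0, "wz": 0.48, "gripper": 0.7}, {"tx": -175, "ty": -95, "tz": 0, "wx": 0, "wy": 0, "wz": 0.6, "gripper": 0.7}]}}

```text
time: 10.23
position: [0.5065, -0.118, 0.2323]
tool_rot: [-2.618, -1.736, -0.002]
ft_force: [0.9, 0.1, 0.5]
grip_width: 0.7
grip_force: 0.0
```

```bash
python3 -c "
from fit import *
go([.453,-.2905,.18],-.64)"
```

```text
t=10.23 pos [ 506.5 -118.   232.3] shift mm [-179.7   17.8   52.1] turn [ 0.    -0.001  0.24 ] n 0.24
tool y yaw -0.4 z [ 8.e-04  7.e-04 -1.e+00] grip 0.7001138393447537 F [0.9 0.1 0.5]
```

{"name": "jog_arm", "arguments": {"increments": [{"tx": -38, "ty": 4, "tz": 0, "wx": 0, "wy": 0, "wz": 0.08, "gripper": 0.7}, {"tx": -77, "ty": 8, "tz": 0, "wx": 0, "wy": 0, "wz": 0.16, "gripper": 0.7}, {"tx": -115, "ty": 12, "tz": 0, "wx": 0, "wy": 0, "wz": 0.24, "gripper": 0.7}, {"tx": -150, "ty": 15, "tz": 15, "wx": 0, "wy": 0, "wz": 0.24, "gripper": 0.7}, {"tx": -179, "ty": 18, "tz": 40, "wx": 0, "wy": 0, "wz": 0.24, "gripper": 0.7}]}}

```text
time: 10.65
position: [0.4557, -0.2924, 0.1945]
tool_rot: [2.801, 1.413, 0.008]
ft_force: [0.5, 0.1, 0.2]
grip_width: 0.7
grip_force: 0.0
```

{"name": "jog_arm", "arguments": {"increments": [{"tx": 0, "ty": 0, "tz": 20, "wx": 0, "wy": 0, "wz": 0, "gripper": 0.7}, {"tx": 0, "ty": 0, "tz": 40, "wx": 0, "wy": 0, "wz": 0, "gripper": 0.7}, {"tx": 0, "ty": 0, "tz": 60, "wx": 0, "wy": 0, "wz": 0, "gripper": 0.7}, {"tx": 0, "ty": 0, "tz": 60, "wx": 0, "wy": 0, "wz": 0, "gripper": 0.7}, {"tx": 0, "ty": 0, "tz": 60, "wx": 0, "wy": 0, "wz": 0, "gripper": 0.7}]}}

```text
time: 11.07
position: [0.4546, -0.2883, 0.1317]
tool_rot: [-2.802, -1.417, 0.003]
ft_force: [0.3, 0.4, 0.3]
grip_width: 0.7
grip_force: 0.0
```

```bash
python3 -c "
from fit import *
shot('top');go([.453,-.2905,.077],-.64)
S,T=shot('side'),shot('top')
go([.453,-.2905,.077],-.64)
a=crop(S,(360,110,440,190));b=crop(T,(380,190,460,270))
cv2.imwrite('pics/a6.png',cv2.resize(np.hstack([a,b]),None,fx=5,fy=5,interpolation=cv2.INTER_CUBIC))"
```

```text
t=11.12 pos [ 455.6 -288.8  132.8] shift mm [-2.9 -1.  55.8] turn [0.    0.    0.006] n 0.006
tool y yaw -0.634 z [ 3.e-04 -4.e-04 -1.e+00] grip 0.7017420916972095 F [ 0.7 -0.3  0.4]
t=11.22 pos [ 456.3 -289.   133.7] shift mm [-3.3 -1.9 56.7] turn [ 0.002 -0.001  0.006] n 0.007
tool y yaw -0.634 z [ 2.4e-03 -7.0e-04 -1.0e+00] grip 0.7002147850882064 F [ 0.1 -0.9  0. ]
```

View pics/a6.png

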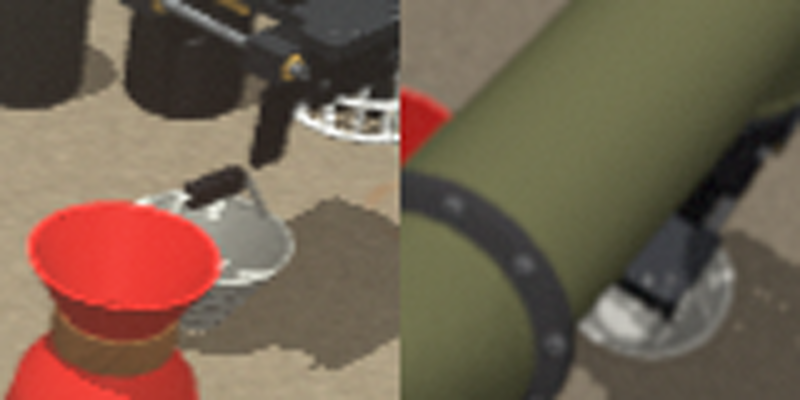

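The bar is below the gripper (side crop ≈215,187). One finger shows at ≈270,130; the other is lost against the dark mug behind. I'll check by projecting the tips.

```bash
python3 -c "
from fit import *
S=shot('side');s=ctrl.get_state();A=R.from_rotvec(s['tool_rot']);p=np.array(s['position'])
print(p, s['grip_width'])
for yy in(-.0305,0,.0305): 
  q=p+A.apply([0,yy,0]); print(yy,q,(proj(S,q)-[360,110])*5)
print('bar',(proj(S,[.453,-.2905,.096])-[360,110])*5)
go([.453,-.2905,.077],-.64)"
```

```text
[ 0.45638897 -0.28892309  0.13373369] 0.6975188950695458
-0.0305 [ 0.43180988 -0.27086451  0.13365729] [[254.59831362 153.33358511]]
0 [ 0.45638897 -0.28892309  0.13373369] [[216.58809637 131.96058156]]
0.0305 [ 0.48096807 -0.30698167  0.13381009] [[179.73521312 111.23834262]]
bar [[213.56205056 184.98747792]]
t=11.27 pos [ 456.4 -288.9  133.7] shift mm [-3.3 -1.9 56.7] turn [ 0.003 -0.001  0.006] n 0.007
tool y yaw -0.634 z [ 2.6e-03 -6.0e-04 -1.0e+00] grip 0.6975188950695458 F [ 0.2 -0.4  0.1]
```

{"name": "jog_arm", "arguments": {"increments": [{"tx": -2.5, "ty": -1.5, "tz": 15, "wx": 0, "wy": 0, "wz": 0.006, "gripper": 0.7}, {"tx": -2.5, "ty": -1.5, "tz": 30, "wx": 0, "wy": 0, "wz": 0.006, "gripper": 0.7}, {"tx": -2.5, "ty": -1.5, "tz": 42, "wx": 0, "wy": 0, "wz": 0.006, "gripper": 0.7}, {"tx": -2.5, "ty": -1.5, "tz": 50, "wx": 0, "wy": 0, "wz": 0.006, "gripper": 0.7}, {"tx": -2.5, "ty": -1.5, "tz": 54, "wx": 0, "wy": 0, "wz": 0.006, "gripper": 0.7}]}}

```text
time: 11.68
position: [0.4525, -0.2893, 0.0775]
tool_rot: [-2.807, -1.41, 0.001]
ft_force: [-0.4, 0.3, -0.0]
grip_width: 0.697
grip_force: 0.0
```

{"name": "jog_arm", "arguments": {"increments": [{"tx": 0, "ty": 0, "tz": 0, "wx": 0, "wy": 0, "wz": 0, "gripper": 0.5}, {"tx": 0, "ty": 0, "tz": 0, "wx": 0, "wy": 0, "wz": 0, "gripper": 0.4}, {"tx": 0, "ty": 0, "tz": 0, "wx": 0, "wy": 0, "wz": 0, "gripper": 0.35}, {"tx": 0, "ty": 0, "tz": 0, "wx": 0, "wy": 0, "wz": 0, "gripper": 0.35}, {"tx": 0, "ty": 0, "tz": 0, "wx": 0, "wy": 0, "wz": 0, "gripper": 0.35}], "grip_force": 10}}

```text
time: 12.1
position: [0.453, -0.2899, 0.0788]
tool_rot: [2.807, 1.41, 0.001]
ft_force: [0.1, -0.1, 0.2]
grip_width: 0.407
grip_force: 0.0
```

```bash
python3 -c "
from fit import *
S=shot('side')
go([.453,-.2905,.077],-.64)
a=crop(S,(370,110,430,180))
cv2.imwrite('pics/a7.png',cv2.resize(a,None,fx=8,fy=8,interpolation=cv2.INTER_CUBIC))"
```

```text
t=12.15 pos [ 453.  -289.8   78.7] shift mm [-0.6  0.4  1.7] turn [ 0.001 -0.     0.   ] n 0.001
tool y yaw -0.64 z [ 9.e-04 -1.e-04 -1.e+00] grip 0.39073072163816003 F [-0.7  0.1  1.1]
```

View pics/a7.png

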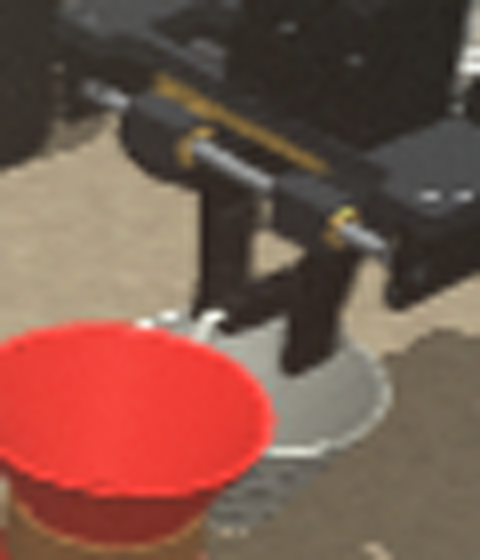

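Bar lies between the fingers (crop ≈265,300). Close with 25 N and lift.

{"name": "jog_arm", "arguments": {"increments": [{"tx": 0, "ty": 0, "tz": 1.5, "wx": 0, "wy": 0, "wz": 0, "gripper": 0.28}, {"tx": 0, "ty": 0, "tz": 1.5, "wx": 0, "wy": 0, "wz": 0, "gripper": 0.22}, {"tx": 0, "ty": 0, "tz": 1.5, "wx": 0, "wy": 0, "wz": 0, "gripper": 0.17}, {"tx": 0, "ty": 0, "tz": 1.5, "wx": 0, "wy": 0, "wz": 0, "gripper": 0.12}, {"tx": 0, "ty": 0, "tz": 1.5, "wx": 0, "wy": 0, "wz": 0, "gripper": 0.05}], "grip_force": 25}}

```text
time: 12.57
position: [0.4529, -0.2897, 0.0768]
tool_rot: [2.807, 1.41, 0.001]
ft_force: [-0.6, 0.3, -2.9]
grip_width: 0.133
grip_force: 24.9
```

{"name": "jog_arm", "arguments": {"increments": [{"tx": 0, "ty": 0, "tz": 0, "wx": 0, "wy": 0, "wz": 0, "gripper": 0.05}, {"tx": 0, "ty": 0, "tz": 0, "wx": 0, "wy": 0, "wz": 0, "gripper": 0.05}, {"tx": 0, "ty": 0, "tz": 0, "wx": 0, "wy": 0, "wz": 0, "gripper": 0.05}, {"tx": 0, "ty": 0, "tz": 0, "wx": 0, "wy": 0, "wz": 0, "gripper": 0.05}, {"tx": 0, "ty": 0, "tz": 0, "wx": 0, "wy": 0, "wz": 0, "gripper": 0.05}]}}

```text
time: 12.98
position: [0.4527, -0.2897, 0.0768]
tool_rot: [2.807, 1.41, 0.0]
ft_force: [-0.3, -0.4, 0.3]
grip_width: 0.135
grip_force: 24.9
```

```bash
python3 -c "
from fit import *
go([.61,.034,.30],-.64)"
```

```text
t=12.98 pos [ 452.7 -289.7   76.8] shift mm [ 353.6  -67.1 -223.2] turn [ 0. -0.  0.] n 0.0
tool y yaw -0.64 z [ 1.e-04 -0.e+00 -1.e+00] grip 0.13466739223223387 F [-0.3 -0.4  0.3]
```

{"name": "jog_arm", "arguments": {"increments": [{"tx": 0, "ty": 0, "tz": -5, "wx": 0, "wy": 0, "wz": 0, "gripper": 0.05}, {"tx": 0, "ty": 0, "tz": -20, "wx": 0, "wy": 0, "wz": 0, "gripper": 0.05}, {"tx": 0, "ty": 0, "tz": -50, "wx": 0, "wy": 0, "wz": 0, "gripper": 0.05}, {"tx": 0, "ty": 0, "tz": -85, "wx": 0, "wy": 0, "wz": 0, "gripper": 0.05}, {"tx": 0, "ty": 0, "tz": -120, "wx": 0, "wy": 0, "wz": 0, "gripper": 0.05}]}}

```text
time: 13.4
position: [0.4514, -0.2893, 0.1975]
tool_rot: [-2.806, -1.408, 0.003]
ft_force: [0.9, -0.4, -2.8]
grip_width: 0.13
grip_force: 24.9
```

{"name": "jog_arm", "arguments": {"increments": [{"tx": 0, "ty": 0, "tz": -30, "wx": 0, "wy": 0, "wz": 0, "gripper": 0.05}, {"tx": 0, "ty": 0, "tz": -60, "wx": 0, "wy": 0, "wz": 0, "gripper": 0.05}, {"tx": 0, "ty": 0, "tz": -85, "wx": 0, "wy": 0, "wz": 0, "gripper": 0.05}, {"tx": 0, "ty": 0, "tz": -103, "wx": 0, "wy": 0, "wz": 0, "gripper": 0.05}, {"tx": 0, "ty": 0, "tz": -103, "wx": 0, "wy": 0, "wz": 0, "gripper": 0.05}]}}

```text
time: 13.82
position: [0.4539, -0.2908, 0.3036]
tool_rot: [2.804, 1.408, 0.007]
ft_force: [0.2, -0.6, -1.4]
grip_width: 0.132
grip_force: 24.9
```

```bash
python3 - <<'E'
from fit import *
np.set_printoptions(precision=4,suppress=True)
S,T=shot('side'),shot('top')
go([.61,.034,.30],-.64)
def white(im):
    h=cv2.cvtColor(im,cv2.COLOR_BGR2HSV).astype(int); return (h[...,1]<48)&(h[...,2]>115)
for n,d,r in(('s',S,(296,166,358,206)),('t',T,(296,166,350,206))):
    m=white(crop(d,r)); cv2.imwrite(f'pics/w{n}.png',np.hstack([cv2.resize(crop(d,r),None,fx=8,fy=8),cv2.merge([cv2.resize(m.astype(np.uint8)*255,None,fx=8,fy=8)]*3)]))
    q=proj(d,disc(.61,.034,.146,.052))-r[:2]; print(n,'model rim',q.min(0),q.max(0)); ys,xs=np.nonzero(m); print('mask',xs.min(),xs.max(),ys.min(),ys.max())
a,b=[cv2.imread(f'pics/w{n}.png') for n in 'st']; w=max(a.shape[1],b.shape[1])
i=np.vstack([cv2.copyMakeBorder(x,0,0,0,w-x.shape[1],0) for x in(a,b)]); cv2.imwrite('pics/w.png',cv2.resize(i,None,fx=.79,fy=.79)); print(i.shape)
E
```

```text
t=13.92 pos [ 452.4 -289.6  299.5] shift mm [353.7 -66.9  -0.4] turn [-0. -0. -0.] n 0.0
tool y yaw -0.64 z [ 0.0001  0.0004 -1.    ] grip 0.13455520325526515 F [ 0.2 -0.3 -3. ]
s model rim [8.6945 8.7998] [51.1484 34.9075]
mask 0 51 3 39
t model rim [10.0623  7.5217] [43.6613 36.4656]
mask 5 45 0 39
(640, 992, 3)
```

```bash
cat > rim.py <<'E'
from fit import *
from scipy.ndimage import map_coordinates, gaussian_filter
def rimfit(views,x0,y0,z=.146):
    def sc(p,vs):
        t=0
        for d in vs:
            g=gaussian_filter(d['color'].min(2).astype(float),.5)
            f=lambda r:map_coordinates(g,proj(d,disc(p[0],p[1],z,r)).T[::-1],order=1)
            v=np.clip(f(.0497)-f(.0555),0,80); t-=v.mean()
        return t
    from scipy.optimize import brute,fmin
    for vs in (views,views[:1],views[1:]):
        if vs: r=brute(sc,(slice(x0-.012,x0+.012,.001),slice(y0-.012,y0+.012,.001)),args=(vs,),finish=fmin,full_output=True,disp=False); print(np.round(r[0],4),round(r[1],1))
E
python3 - <<'E'
from rim import *
S,T=shot('side'),shot('top')
rimfit([S,T],.61,.034)
E
```

```text
[0.6095 0.0333] -142.7
[0.6105 0.034 ] -78.7
[0.6095 0.0333] -64.1
```

Carafe still at (0.610, 0.034). Carry the filter over.

{"name": "jog_arm", "arguments": {"increments": [{"tx": 25, "ty": -5, "tz": 0, "wx": 0, "wy": 0, "wz": 0, "gripper": 0.05}, {"tx": 60, "ty": -11, "tz": 0, "wx": 0, "wy": 0, "wz": 0, "gripper": 0.05}, {"tx": 97, "ty": -18, "tz": 0, "wx": 0, "wy": 0, "wz": 0, "gripper": 0.05}, {"tx": 135, "ty": -25, "tz": 0, "wx": 0, "wy": 0, "wz": 0, "gripper": 0.05}, {"tx": 173, "ty": -32, "tz": 0, "wx": 0, "wy": 0, "wz": 0, "gripper": 0.05}]}}

```text
time: 14.43
position: [0.5298, -0.1301, 0.298]
tool_rot: [-2.806, -1.408, 0.003]
ft_force: [2.4, -0.0, -2.1]
grip_width: 0.134
grip_force: 24.9
```

{"name": "jog_arm", "arguments": {"increments": [{"tx": 38, "ty": -7, "tz": 0, "wx": 0, "wy": 0, "wz": 0, "gripper": 0.05}, {"tx": 76, "ty": -14, "tz": 0, "wx": 0, "wy": 0, "wz": 0, "gripper": 0.05}, {"tx": 114, "ty": -22, "tz": 0, "wx": 0, "wy": 0, "wz": 0, "gripper": 0.05}, {"tx": 150, "ty": -29, "tz": 0, "wx": 0, "wy": 0, "wz": 0, "gripper": 0.05}, {"tx": 180, "ty": -35, "tz": 0, "wx": 0, "wy": 0, "wz": 0, "gripper": 0.05}]}}

```text
time: 14.85
position: [0.6096, 0.037, 0.2972]
tool_rot: [-2.804, -1.412, 0.005]
ft_force: [0.2, 0.5, -2.8]
grip_width: 0.134
grip_force: 24.9
```

{"name": "jog_arm", "arguments": {"increments": [{"tx": 0, "ty": 0, "tz": 10, "wx": 0, "wy": 0, "wz": 0, "gripper": 0.05}, {"tx": 0, "ty": 0, "tz": 25, "wx": 0, "wy": 0, "wz": 0, "gripper": 0.05}, {"tx": 0, "ty": 0, "tz": 40, "wx": 0, "wy": 0, "wz": 0, "gripper": 0.05}, {"tx": 0, "ty": 0, "tz": 40, "wx": 0, "wy": 0, "wz": 0, "gripper": 0.05}, {"tx": 0, "ty": 0, "tz": 40, "wx": 0, "wy": 0, "wz": 0, "gripper": 0.05}]}}

```text
time: 15.27
position: [0.6084, 0.0333, 0.2576]
tool_rot: [-2.807, -1.409, 0.007]
ft_force: [0.4, 0.3, -2.1]
grip_width: 0.135
grip_force: 24.9
```

```bash
python3 - <<'E'
from rim import *
shot('side');S=shot('side')
go([.6098,.0337,.172],-.64)
z=ctrl.get_state()['position'][2]+.019-.036
# filter bead ring r .054 -> scale the rim fit
from scipy.optimize import brute,fmin
E
```

```text
t=15.37 pos [609.8  33.1 259.9] shift mm [ 0.5 -0.3 87.9] turn [ 0.    -0.    -0.001] n 0.001
tool y yaw -0.641 z [ 1.e-04 -0.e+00 -1.e+00] grip 0.1335177155116417 F [-0.6 -1.1 -1.6]
```

{"name": "jog_arm", "arguments": {"increments": [{"tx": 0.5, "ty": 0, "tz": 15, "wx": 0, "wy": 0, "wz": 0, "gripper": 0.05}, {"tx": 0.5, "ty": 0, "tz": 35, "wx": 0, "wy": 0, "wz": 0, "gripper": 0.05}, {"tx": 0.5, "ty": 0, "tz": 55, "wx": 0, "wy": 0, "wz": 0, "gripper": 0.05}, {"tx": 0.5, "ty": 0, "tz": 68, "wx": 0, "wy": 0, "wz": 0, "gripper": 0.05}, {"tx": 0.5, "ty": 0, "tz": 76, "wx": 0, "wy": 0, "wz": 0, "gripper": 0.05}]}}

```text
time: 15.78
position: [0.6095, 0.0338, 0.1827]
tool_rot: [-2.807, -1.409, 0.002]
ft_force: [0.2, -0.1, -2.1]
grip_width: 0.136
grip_force: 24.9
```

{"name": "jog_arm", "arguments": {"increments": [{"tx": 0, "ty": 0, "tz": 2, "wx": 0, "wy": 0, "wz": 0, "gripper": 0.05}, {"tx": 0, "ty": 0, "tz": 4, "wx": 0, "wy": 0, "wz": 0, "gripper": 0.05}, {"tx": 0, "ty": 0, "tz": 6, "wx": 0, "wy": 0, "wz": 0, "gripper": 0.05}, {"tx": 0, "ty": 0, "tz": 7, "wx": 0, "wy": 0, "wz": 0, "gripper": 0.05}, {"tx": 0, "ty": 0, "tz": 7, "wx": 0, "wy": 0, "wz": 0, "gripper": 0.05}]}}

```text
time: 16.2
position: [0.6104, 0.0339, 0.1774]
tool_rot: [2.807, 1.41, 0.002]
ft_force: [-0.2, 0.4, -2.6]
grip_width: 0.138
grip_force: 24.9
```

```bash
python3 - <<'E'
from rim import *
shot('side');S=shot('side')
go([.6098,.0337,.172],-.64)
E
```

```text
t=16.30 pos [610.4  33.9 177.3] shift mm [-0.5 -0.3  5.3] turn [ 0.001 -0.001  0.   ] n 0.001
tool y yaw -0.64 z [ 1.e-03  3.e-04 -1.e+00] grip 0.13294077004620874 F [ 0.   0.2 -2.4]
```

{"name": "jog_arm", "arguments": {"increments": [{"tx": -0.5, "ty": -0.2, "tz": 1, "wx": 0, "wy": 0, "wz": 0, "gripper": 0.05}, {"tx": -0.5, "ty": -0.2, "tz": 2, "wx": 0, "wy": 0, "wz": 0, "gripper": 0.05}, {"tx": -0.5, "ty": -0.2, "tz": 3, "wx": 0, "wy": 0, "wz": 0, "gripper": 0.05}, {"tx": -0.5, "ty": -0.2, "tz": 3.5, "wx": 0, "wy": 0, "wz": 0, "gripper": 0.05}, {"tx": -0.5, "ty": -0.2, "tz": 3.5, "wx": 0, "wy": 0, "wz": 0, "gripper": 0.05}]}}

```text
time: 16.72
position: [0.6094, 0.0337, 0.1731]
tool_rot: [-2.807, -1.41, 0.0]
ft_force: [-0.3, 0.3, -1.7]
grip_width: 0.132
grip_force: 24.9
```

{"name": "jog_arm", "arguments": {"increments": [{"tx": 0, "ty": 0, "tz": 0.4, "wx": 0, "wy": 0, "wz": 0, "gripper": 0.05}, {"tx": 0, "ty": 0, "tz": 0.8, "wx": 0, "wy": 0, "wz": 0, "gripper": 0.05}, {"tx": 0, "ty": 0, "tz": 1.2, "wx": 0, "wy": 0, "wz": 0, "gripper": 0.05}, {"tx": 0, "ty": 0, "tz": 1.2, "wx": 0, "wy": 0, "wz": 0, "gripper": 0.05}, {"tx": 0, "ty": 0, "tz": 1.2, "wx": 0, "wy": 0, "wz": 0, "gripper": 0.05}]}}

```text
time: 17.13
position: [0.6097, 0.0335, 0.1722]
tool_rot: [2.807, 1.41, 0.0]
ft_force: [1.1, -0.4, -2.2]
grip_width: 0.135
grip_force: 24.9
```

{"name": "jog_arm", "arguments": {"increments": [{"tx": 0, "ty": 0, "tz": 0.3, "wx": 0, "wy": 0, "wz": 0, "gripper": 0.05}, {"tx": 0, "ty": 0, "tz": 0.6, "wx": 0, "wy": 0, "wz": 0, "gripper": 0.05}, {"tx": 0, "ty": 0, "tz": 0.8, "wx": 0, "wy": 0, "wz": 0, "gripper": 0.05}, {"tx": 0, "ty": 0, "tz": 0.8, "wx": 0, "wy": 0, "wz": 0, "gripper": 0.05}, {"tx": 0, "ty": 0, "tz": 0.8, "wx": 0, "wy": 0, "wz": 0, "gripper": 0.05}]}}

```text
time: 17.55
position: [0.6099, 0.0333, 0.1717]
tool_rot: [2.807, 1.409, 0.001]
ft_force: [0.5, -1.3, 1.7]
grip_width: 0.128
grip_force: 24.9
```

{"name": "jog_arm", "arguments": {"increments": [{"tx": 0, "ty": 0, "tz": 0.3, "wx": 0, "wy": 0, "wz": 0, "gripper": 0.05}, {"tx": 0, "ty": 0, "tz": 0.5, "wx": 0, "wy": 0, "wz": 0, "gripper": 0.05}, {"tx": 0, "ty": 0, "tz": 0.7, "wx": 0, "wy": 0, "wz": 0, "gripper": 0.05}, {"tx": 0, "ty": 0, "tz": 0.7, "wx": 0, "wy": 0, "wz": 0, "gripper": 0.05}, {"tx": 0, "ty": 0, "tz": 0.7, "wx": 0, "wy": 0, "wz": 0, "gripper": 0.05}]}}

```text
time: 17.97
position: [0.61, 0.0332, 0.1715]
tool_rot: [2.807, 1.409, 0.002]
ft_force: [-0.8, -2.3, 5.1]
grip_width: 0.137
grip_force: 24.9
```

Home at the expected height (grip ≈44.7 mm above the rim, +5 N). Release and rise straight.

{"name": "jog_arm", "arguments": {"increments": [{"tx": 0, "ty": 0, "tz": 0, "wx": 0, "wy": 0, "wz": 0, "gripper": 0.17}, {"tx": 0, "ty": 0, "tz": 0, "wx": 0, "wy": 0, "wz": 0, "gripper": 0.25}, {"tx": 0, "ty": 0, "tz": 0, "wx": 0, "wy": 0, "wz": 0, "gripper": 0.4}, {"tx": 0, "ty": 0, "tz": 0, "wx": 0, "wy": 0, "wz": 0, "gripper": 0.55}, {"tx": 0, "ty": 0, "tz": 0, "wx": 0, "wy": 0, "wz": 0, "gripper": 0.6}]}}

```text
time: 18.38
position: [0.6093, 0.034, 0.1701]
tool_rot: [-2.807, -1.41, 0.001]
ft_force: [0.4, -0.1, -0.1]
grip_width: 0.387
grip_force: 0.0
```

{"name": "jog_arm", "arguments": {"increments": [{"tx": 0, "ty": 0, "tz": -10, "wx": 0, "wy": 0, "wz": 0, "gripper": 0.6}, {"tx": 0, "ty": 0, "tz": -35, "wx": 0, "wy": 0, "wz": 0, "gripper": 0.6}, {"tx": 0, "ty": 0, "tz": -70, "wx": 0, "wy": 0, "wz": 0, "gripper": 0.6}, {"tx": 0, "ty": 0, "tz": -105, "wx": 0, "wy": 0, "wz": 0, "gripper": 0.6}, {"tx": 0, "ty": 0, "tz": -140, "wx": 0, "wy": 0, "wz": 0, "gripper": 0.6}]}}

```text
time: 18.8
position: [0.6092, 0.0335, 0.3128]
tool_rot: [-2.808, -1.409, -0.0]
ft_force: [0.9, -0.7, 0.8]
grip_width: 0.596
grip_force: 0.0
```

{"name": "jog_arm", "arguments": {"increments": [{"tx": -36, "ty": 15, "tz": 0, "wx": 0, "wy": 0, "wz": 0, "gripper": 0.6}, {"tx": -72, "ty": 30, "tz": 0, "wx": 0, "wy": 0, "wz": 0, "gripper": 0.6}, {"tx": -108, "ty": 45, "tz": 0, "wx": 0, "wy": 0, "wz": 0, "gripper": 0.6}, {"tx": -144, "ty": 60, "tz": 0, "wx": 0, "wy": 0, "wz": 0, "gripper": 0.6}, {"tx": -144, "ty": 60, "tz": 0, "wx": 0, "wy": 0, "wz": 0, "gripper": 0.6}]}}

```text
time: 19.22
position: [0.5685, -0.1289, 0.3125]
tool_rot: [2.813, 1.388, -0.001]
ft_force: [0.1, -1.8, 1.1]
grip_width: 0.602
grip_force: 0.0
```

```bash
python3 - <<'E'
from rim import *
shot('side');S,T=shot('side'),shot('top')
go([.61,.034,.172],-.64)
c=(326,176); V=[]
q=proj(S,[.61,.034,.191])[0]; print('expected bar px',q)
r=tuple(int(v) for v in(q[0]-12,q[1]-10,q[0]+13,q[1]+11)); V=[(S,big(dark(crop(S,r),105)),r)]
print(fit(V,lambda p:[box(p[0],p[1],.191,p[2],.044,.012,.016)],[.61,.034,-.64],[.01,.01,.2]))
a=crop(S,(240,140,400,320));b=crop(T,(230,140,390,320))
cv2.imwrite('pics/a8.png',cv2.resize(np.hstack([a,b]),None,fx=2.5,fy=2.5,interpolation=cv2.INTER_CUBIC))
E
```

```text
t=19.37 pos [ 571.7 -117.9  311.3] shift mm [144.4 -60.2 139.5] turn [ 0.    -0.002 -0.001] n 0.002
tool y yaw -0.641 z [ 0.0012  0.0011 -1.    ] grip 0.5954637308154588 F [0.8 0.7 0.4]
expected bar px [326.29953796 172.40192142]
(array([ 0.60862815,  0.03148959, -0.5065994 ]), np.float64(34.734375), [113.0])
```

View pics/a8.png

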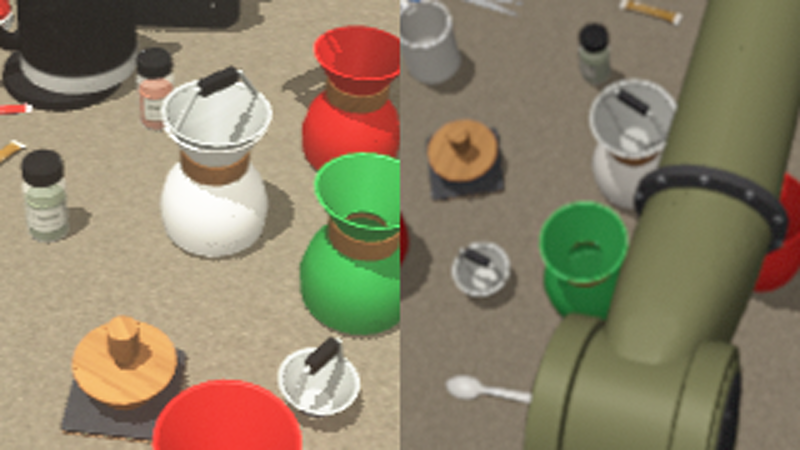

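The filter sits level in the white carafe (side ≈327,178), the lid is knob-up on the slate (side ≈289,285), and the small filter and the rest are unmoved. Handing in.

```bash
python3 -c "
from bench import ctrl
print(ctrl.close_job())"
```

```text
the job is handed in; nothing more can be done
None
```

The lid stands knob-up in the middle of the slate coaster and the larger filter sits fully home and upright in the white carafe; I handed the job in at about 19 s, and no verdict came back.

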